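Hold the console's recessed reset button down with the reset pin

ROBOT

A 6-joint arm with a two-finger parallel gripper is mounted at the origin on the work surface. World frame = base frame: x ahead of the robot, y to its left, z up, the work surface at z = 0. Lengths are in mm, angles in rad, forces in N, time in s.
With the tool pointing down it reaches from about 300 to 775 mm from the base axis. Payload 14.6 kg.
Tool frame: the origin (TCP) lies midway between the tips of the shut fingers; the grasp point (between the pads) lies 19 mm behind it (bot.tcp_to_grasp is the distance from the TCP to the grasp point, in mm); z points along the fingers, y is the line along which they close (so a half turn about z gives the same grasp; the last joint's range is limited). The gripper opens to 85 mm and grips with 20 to 120 N. Pads are 22 mm wide; open, the fingers measure 114 mm over their backs; the gripper's body (76 mm by 85 mm) begins 54 mm behind the grasp point. The pads swing forward as they close: fully open they stand 13 mm farther back than shut.
Start: joints at [-1.382, 0.3, 1.521, -0, 1.321, -0.067], TCP at [139.154, -532.095, 231.281] pointing down, gripper open.
Joint ranges: [-3.03, 3.03], [-0.79, 2.21], [0.23, 2.52], [-1.04, 4.18], [0, 3.07], [-2.55, 2.55]. Speed limits (rad/s): [2.22, 2.22, 2.57, 3.14, 3.14, 3.14].

INTERFACE

Orientations are given as a 3x3 rotation matrix whose columns are the frame's x, y, z axes.
In Python, from workcell import bot gives the robot as it stands. The module is installed in compiled form; this text tells all that it offers.
- The arm moves only by the tool play_rows, never from a script. Its argument "commands" is text: rows parted by semicolons, each of 7 numbers parted by spaces: the shift along the tool's x, y, z as a fraction of full scale, then the turn, a rotation vector about the tool's x, y, z as a fraction of full scale, then the opening, from 0 (shut) to 1 (fully open). A call has 1 to 12 rows; each row shifts and turns the commanded pose from where the row before left it, along the tool's axes as they then stand; what a row does not reach is not made up. Full scale, the value 1, is 25 mm for a shift and 5 degrees for a turn. A row lasts 1/8 s, in which the tool goes at most 62.5 mm and 10.7 degrees, less where a joint would pass 70% of its speed; a pose out of reach is approached as far as the arm can. A call with a number of a shift or a turn outside -1 to 1 is refused whole. A call with a gripper value outside its range is refused whole. The fingers move at their own pace and stop on an object; the grip force is fixed at half the most. Time passes only in rows, so rows that do not move let the fingers close. It gives the time, the measured TCP pose, the force, the opening and the grip force at its end, in the units of the state.
- bot.get_state(): the state, without advancing time (a new reading comes with each control period).
- bot.grab_frame(name): name is "scene" or "top"; returns a dict with "image" (420x560x3 uint8, blue, green, red), "K" (3x3 intrinsics, pixels), "eye" and "rotation" of the camera in the world. Camera axes: x right, y up, looking along -z (the intrinsics and any distortion apply to the point x, -y, -z); pixel columns grow to the right and rows downward; lengths in mm; the calibration is good to about 2 mm. A picture is of the moment at which its call begins. There is no depth.
- bot.sign_off(): hands the job in; it is judged then, once.
The state is a dict: "time_s": time; "q": joint angles; "joint_velocities": joint speeds; "joint_torque": joint torques, N m; "position": TCP position; "orientation": TCP orientation; "force": force on the tool from outside, world axes, zero at the start; "ft_torque": the same for the moment, N m; "gripper_width": finger opening in mm; "grasp_force": force on a finger pad.
Only numpy, scipy, OpenCV 4.12 (cv2) and the standard library are available. Lean on these libraries where they do the work, as an engineer would, in place of code of your own. Each camera call takes 0.05 s, during which the arm holds its last target. There are 200 camera calls.

TASK

The training console has to be restarted: pluck the reset pin (the slim straight-handled one) from the pocket tray, put its stem upright through the small round hole in the console's deck and gently push the recessed reset button below it all the way down. Finish while still gripping the pin and holding the button down; leave the two spare parts in the tray and do not disturb the mouse, mug and stapler.

Things in the scene. Friction and masses are not known exactly. Their poses are not given: they have to be found in the camera images.
- reset_pin_grip (a point): Middle of the handle of the reset pin, where to grip it: 73 mm above the stem's lower end, 20 mm below the handle's top. z points up along the pin, which is round about it. At the start the stem stands loosely in one of the tray's three pockets (any of them), the collar resting on the tray's top
- reset_pin_center (a point): Centre of the reset pin, half-way along it. Black plastic handle and collar, steel stem, about 40 g, 93 mm long. From its lower end: steel stem 6 mm in diameter, 45 mm long; collar 20 mm in diameter, 3 mm thick; plain straight handle 14 mm in diameter, 45 mm long
- reset_pin_tip (a point): Lower end of the reset pin's stem, on its axis; z as above
- tray: White plastic pocket tray, fixed to the table, 80 mm (x) by 190 mm (y) by 55 mm high; origin at the centre of its underside, z up. Three round pockets 8.5 mm wide and 50 mm deep in its top, in a row along its y axis at y = -60, 0 and +60 mm, each with one part's 6 mm stem in it
- spare_ball_center (a point): Spare lever ball standing in a tray pocket: black ball 26 mm in diameter on a stem like the pin's; its top stands 28 mm over the tray. This is the ball's centre. To be left in its pocket
- spare_cap_center (a point): Spare push cap standing in a tray pocket: flat black disc 32 mm in diameter and 12 mm thick on a stem like the pin's; it stands 12 mm over the tray. This is the disc's centre. To be left in its pocket
- console: Grey control console, fixed, 260 mm (x) by 360 mm (y), deck 100 mm above the table; origin at the centre of its underside, z up, -x side towards the robot. A display block 70 mm deep stands 40 mm over the deck along its far edge; two fixed joysticks 70 mm over the deck, 28 mm thick (68 mm disc at the foot), at (x, y) = (0, -135) and (0, 125) mm
- reset_hole (a point): Mouth of the round reset hole, on its axis, level with the deck; at (-60, -40) mm in the console's frame, z up. Hole 13 mm in diameter, vertical, 45 mm deep, the only hole in the deck, with a flat aluminium ring (24 mm) round it. The reset button, a white disc 11 mm in diameter, lies 25 mm below the mouth
- reset_button (a joint): Travel of the reset button in m: 0 when up, 0.005 fully down. It springs back; it begins to move at 1.4 N and is fully down at 4.5 N
- mouse_center (a point): Loose black computer mouse, 100 by 58 mm, 33 mm high; its centre. Bystander
- mug: Loose white mug, 80 mm in diameter, 95 mm high, handle at its +y; centre of its underside. Bystander
- stapler_center (a point): Loose black stapler, 130 by 34 mm, 40 mm high, long along its x; its centre. Bystander
Things that resemble listed ones, but are neither listed nor needed, are in the scene too. Leave any green look-alike of the part that bears spare_ball_center alone. Leave any yellow look-alike of the part that bears spare_cap_center alone.

How it is judged:
By the outcome, as a careful person would: the job done as asked, in the order asked, and still so for the second after the job is handed in, while the arm keeps its last pose, push and grip.
It also fails if it takes over 48 s, if anything falls off the work surface, if the arm or the gripper's body presses on something with over 40 N, if the wrist force passes 120 N, or if a joint passes its speed limit or range.

## Working session

There is one attempt and no reset: what is moved stays moved. The work goes in short steps, Python scripts to look and compute and a tool call to move; the robot and the scene stay as the last step left them, time stands still between calls to the robot, and variables do not carry over. Pictures are saved under pics/ and viewed, at most 10 in all, crops included, and the job is handed in when it is done.

Besides the shell and the picture viewer there is one more tool, called after "Call:" by a JSON object that holds its "name" and its "arguments", one argument or row to a line. play_rows: Moves the arm, as the interface text tells. Its arguments: {"type":"object","properties":{"commands":{"type":"string"}},"required":["commands"]}

```bash
mkdir -p pics; cat > h.py <<'E'
import numpy as np,cv2
from workcell import bot
def ray(f,u,v):
    K=f['K'];R=np.array(f['rotation']);d=np.linalg.inv(K)@[u,v,1];d=R@np.array([d[0],-d[1],-d[2]])
    return np.array(f['eye'],float),d/np.linalg.norm(d)
def onplane(f,u,v,z):
    e,d=ray(f,u,v);return e+d*(z-e[2])/d[2]
def tri(f,p,g,q):
    a,d=ray(f,*p);b,e=ray(g,*q)
    s=np.linalg.lstsq(np.stack([d,-e],1),b-a,rcond=None)[0]
    P,Q=a+s[0]*d,b+s[1]*e;return (P+Q)/2,np.linalg.norm(P-Q)
def proj(f,P):
    c=np.array(f['rotation']).T@(np.array(P,float)-f['eye']);c=np.array(f['K'])@[c[0],-c[1],-c[2]];return c[:2]/c[2]
E
python3 - <<'E'
from h import *
for n in('scene','top'):
    f=bot.grab_frame(n);cv2.imwrite(f'pics/{n}0.png',f['image']);print(n,{k:np.round(v,3).tolist() if not isinstance(v,str) else v for k,v in f.items() if k!='image'})
print(bot.get_state())
E
```

```text
scene {'K': [[411.441, 0.0, 274.143], [0.0, 411.441, 205.21], [0.0, 0.0, 1.0]], 'eye': [952.496, -653.707, 653.987], 'rotation': [[0.837, -0.356, 0.416], [0.548, 0.56, -0.622], [-0.011, 0.748, 0.664]]}
top {'K': [[507.385, 0.0, 289.299], [0.0, 507.385, 212.62], [0.0, 0.0, 1.0]], 'eye': [480.824, -103.744, 1315.209], 'rotation': [[0.016, 0.995, -0.096], [-0.999, 0.018, 0.026], [0.028, 0.096, 0.995]]}
{'time_s': 0.1, 'q': array([-1.38158746e+00,  3.00438025e-01,  1.52148016e+00, -4.00646755e-05,
        1.32069442e+00, -6.66257350e-02]), 'joint_velocities': array([-0.00018289, -0.0023607 , -0.00283086,  0.00088896,  0.0010454 ,
        0.00082883]), 'joint_torque': array([ 1.49075171e-03, -5.44375956e+01, -3.62371588e+01, -1.04851040e-04,
        3.03790948e-03, -9.75463763e-06]), 'position': array([ 139.11698344, -531.91557033,  230.78215024]), 'orientation': array([[ 9.67449923e-01,  2.53062430e-01, -2.29959168e-04],
       [ 2.53062533e-01, -9.67449412e-01,  9.94444301e-04],
       [ 2.91826291e-05, -1.02026911e-03, -9.99999479e-01]]), 'force': array([ 0.70130892, -0.17378346, -0.4831846 ]), 'ft_torque': array([-0.08397876,  0.0151716 , -0.00056962]), 'grasp_force': 0.0, 'gripper_width': 85.46610045389467}
```

View pics/scene0.png

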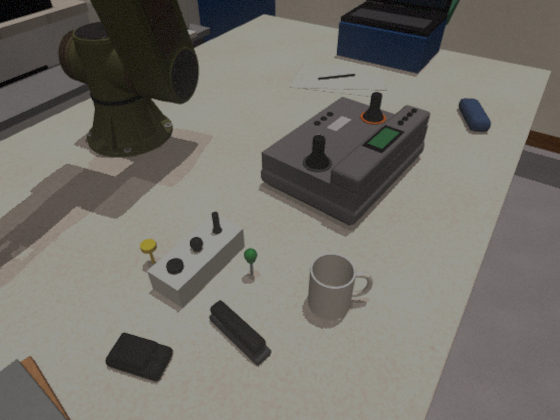

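View pics/top0.png

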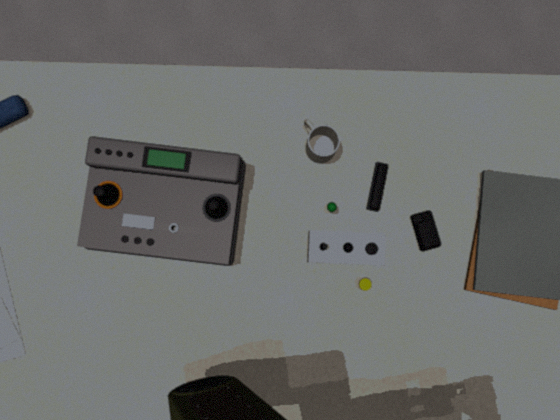

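The scene view shows the pin at about (216,222) in the tray's far pocket. The top view shows the pin at (323,246) and the hole ring at (173,228). The green and yellow look-alikes stand beside the tray. Next I'll view enlarged crops to get exact pixels.

```bash
python3 - <<'E'
from h import *
s=bot.grab_frame('scene');t=bot.grab_frame('top')
for z in (100,):
    H=onplane(t,173,228,z);print('hole',H,'scene px',proj(s,H))
P,g=tri(s,(216,212),t,(323,246));print('pin top',P,g)
u,v=proj(s,H).astype(int)
c=lambda f,u,v,k,r=24:cv2.resize(f['image'][v-r:v+r,u-r:u+r],(384,288*4//3),interpolation=cv2.INTER_CUBIC)
im=np.vstack([np.hstack([c(s,216,222,1),c(t,323,246,1)]),np.hstack([c(s,u,v,1),c(t,173,228,1)])])
im=cv2.convertScaleAbs(im,alpha=1.8);cv2.imwrite('pics/crop.png',cv2.resize(im,(600,600)));print(u,v)
E
```

```text
hole [556.58047732 140.80749026 100.        ] scene px [318.31681848 136.28887902]
pin top [ 520.19252337 -217.19580388  102.82414032] 1.746402714451246
318 136
```

View pics/crop.png

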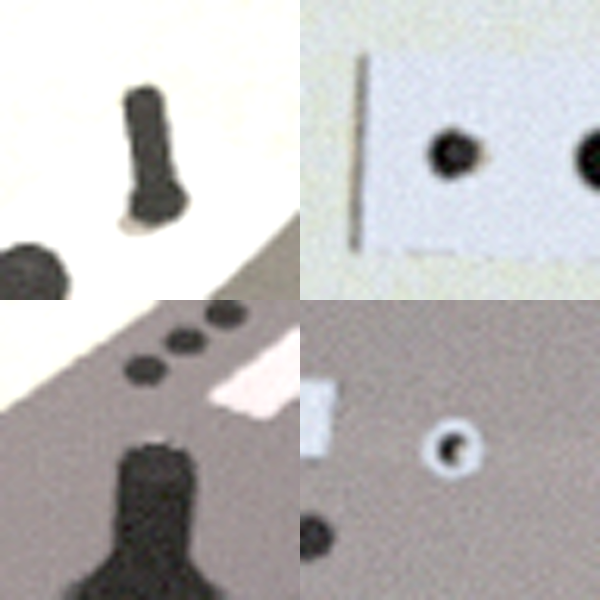

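The crops show the handle's upper end and collar clearly in both views, and the ring is round and clear in the top view. In the scene view the joystick hides the ring, so I'll check the deck height from the small deck buttons and the label instead.

```bash
python3 - <<'E'
from h import *
s=bot.grab_frame('scene');t=bot.grab_frame('top')
def blob(f,u,v,r,lo,hi,near=True):
    g=f['image'][v-r:v+r,u-r:u+r].max(2); m=cv2.inRange(g,lo,hi)
    n,l,st,c=cv2.connectedComponentsWithStats(m)
    k=min(range(1,n),key=lambda i:np.hypot(*(c[i]-r)) if st[i,4]>4 else 99)
    return c[k]+[u-r,v-r],st[k]+np.array([u-r,v-r,0,0,0])
for n,u,v in(('pin',323,246),('ball',348,247),('cap',372,249)):
    c,st=blob(t,u,v,8 if n!='cap' else 10,0,60);print(n,c,st,[np.round(onplane(t,*c,z),1) for z in(58,75,100)])
c,st=blob(s,216,222,14,0,60);print('pin scene',c,st)
for z in (55,58,75,103):
  q=onplane(t,*blob(t,323,246,8,0,60)[0],z);print(z,proj(s,q))
g=t['image'][216:240,161:185].max(2).astype(int);print(g[4:20,4:20])
r,st=blob(t,173,228,9,130,255);print('ring',r,st,onplane(t,*r,100))
# deck-height check: three deck buttons triangulated
for a,b in(((318,123),(125,239)),((324,118),(137,241)),((330,114),(150,242))):
    p,_=blob(s,*a,5,0,60);q,_=blob(t,*b,6,0,70);print('deck',p,q,tri(s,p,t,q))
E
```

```text
pin [322.95  246.175] [320 243   7   7  40] [array([ 520.5, -221.9,   58. ]), array([ 520. , -220.3,   75. ]), array([ 519.2, -217.9,  100. ])]
ball [347.54929577 247.15492958] [343 243  10   9  71] [array([ 519.1, -283.1,   58. ]), array([ 518.6, -280.7,   75. ]), array([ 517.8, -277.1,  100. ])]
cap [371.27678571 248.35714286] [366 243  12  12 112] [array([ 517.1, -342.3,   58. ]), array([ 516.6, -339. ,   75. ]), array([ 515.9, -334.3,  100. ])]
pin scene [215.64566929 223.09448819] [212 212   9  22 127]
55 [216.656053   230.64589204]
58 [216.55478383 229.51196461]
75 [215.97277065 222.99506808]
103 [214.98288937 211.91120594]
[[ 91  92  90  92  90  86  91  93  92  90  89  91  89  91  88  91]
 [ 89  88  89  90  89  92  88  90  88  86  88  90  92  91  94  92]
 [ 91  93  86  93  91  92  93  95  99  93  91  94  88  90  91  92]
 [ 95  92  90  92  93  95 106 122 126 124 117 100  94  87  90  91]
 [ 93  94  97  93  93 108 127 127 126 129 130 119  98  86  90  89]
 [ 95  90  94  94 107 125 119  94  75  87 112 128 118  89  92  94]
 [ 94  95  94 100 120 126  87  44  34  52  83 116 120  94  9
[... 426 characters left out ...]
  87  93  90  93  99  89  90  91  91  93  90  95]
 [ 94  90  95  91  92  87  93  89  87  91  93  92  91  90  95  89]
 [ 95  94  89  93  94  88  89  93  90  93  96  91  94  90  91  95]]
ring [175. 224.] [175 224   1   1   1] [566.22199947 136.42192117 100.        ]
deck [316.96153846 122.69230769] [124.53846154 238.61538462] (array([515.04762723, 250.46465117,  75.19626749]), np.float64(36.97724918114136))
deck [323.34782609 118.34782609] [137.32653061 240.04081633] (array([526.43813186, 223.57956764, 101.29217246]), np.float64(0.013823268494222232))
deck [329.52173913 113.73913043] [149.72727273 241.54545455] (array([537.15387524, 196.57287975, 128.58772879]), np.float64(34.200296241838195))
```

Call:
{"name": "play_rows", "arguments": {
  "commands": "1 -0.46 0 0 0 0 1;1 -0.46 0 0 0 0 1;1 -0.46 0 0 0 0 1;1 -0.46 0 0 0 0 1;1 -0.46 0 0 0 0 1;1 -0.46 0 0 0 0 1;1 -0.46 0 0 0 0 1;1 -0.46 0 0 0 0 1;1 -0.46 0 0 0 0 1;1 -0.46 0 0 0 0 1;1 -0.46 0 0 0 0 1;1 -0.46 0 0 0 0 1"
}}

```text
time_s: 1.8
position: [395.1, -322.1, 231.3]
orientation: [[0.967, 0.253, -0.0], [0.253, -0.967, -0.0], [-0.0, 0.0, -1.0]]
force: [0.4, -0.8, -0.4]
gripper_width: 85.3
grasp_force: 0.0
```

Deck height triangulates to 101 mm against the 100 given, with a 0.01 mm residual. The outer two button pairs were mismatched. The pin's handle is at about (520,-220), its upper end at 103 mm, and the parts are 60 mm apart, as the text says.

Call:
{"name": "play_rows", "arguments": {
  "commands": "0.98 -0.45 0 0 0 0 0.6;0.98 -0.45 0 0 0 0 0.6;0.98 -0.45 0 0 0 0 0.6;0.98 -0.45 0 0 0 0 0.6;0.98 -0.45 0 0 0 0 0.6;0.98 -0.45 0 0 0 0 0.6;0 0 0 0 0 -1 0.6;0 0 0 0 0 -1 0.6;0 0 0 0 0 -1 0.6;0 0 0 0 0 -1 0.6;0 0 0 0 0 -1 0.6;0 0 0 0 0 -1 0.6"
}}

```text
time_s: 3.3
position: [519.6, -220.2, 231.2]
orientation: [[0.709, 0.705, -0.0], [0.705, -0.709, 0.0], [-0.0, -0.0, -1.0]]
force: [-0.0, -0.2, -0.1]
gripper_width: 51.3
grasp_force: 0.0
```

Call:
{"name": "play_rows", "arguments": {
  "commands": "0 0 0 0 0 -1 0.6;0 0 0 0 0 -1 0.6;0 0 0 0 0 -1 0.6;0 0 0 0 0 -1 0.6;0 0 0 0 0 -1 0.6;0 0 0 0 0 -1 0.6;0 0 0 0 0 -1 0.6;0 0 0 0 0 -1 0.6;0 0 0 0 0 -1 0.6;0 0 0 0 0 -0.06 0.6;0 0 0 0 0 0 0.6"
}}

```text
time_s: 4.68
position: [519.6, -220.2, 231.2]
orientation: [[0.003, 1.0, -0.0], [1.0, -0.003, 0.0], [0.0, -0.0, -1.0]]
force: [-1.3, 0.6, -0.5]
gripper_width: 51.5
grasp_force: 0.0
```

Call:
{"name": "play_rows", "arguments": {
  "commands": "0 0 1 0 0 0 0.6;0 0 1 0 0 0 0.6;0 0 1 0 0 0 0.6;0 0 1 0 0 0 0.6;0 0 0 0 0 0 0.6"
}}

```text
time_s: 5.3
position: [518.9, -219.8, 129.8]
orientation: [[0.002, 1.0, -0.003], [1.0, -0.002, 0.001], [0.001, -0.003, -1.0]]
force: [0.7, -0.3, 0.3]
gripper_width: 51.1
grasp_force: 0.0
```

```bash
python3 - <<'E'
from h import *
im=[]
for n,(u,v) in(('scene',(216,205)),('top',(323,246))):
    f=bot.grab_frame(n);im.append(cv2.resize(f['image'][v-35:v+35,u-35:u+35],(400,400),interpolation=cv2.INTER_CUBIC))
cv2.imwrite('pics/pre.png',cv2.convertScaleAbs(np.hstack(im),alpha=1.8))
E
```

```text
(no output)
```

View pics/pre.png

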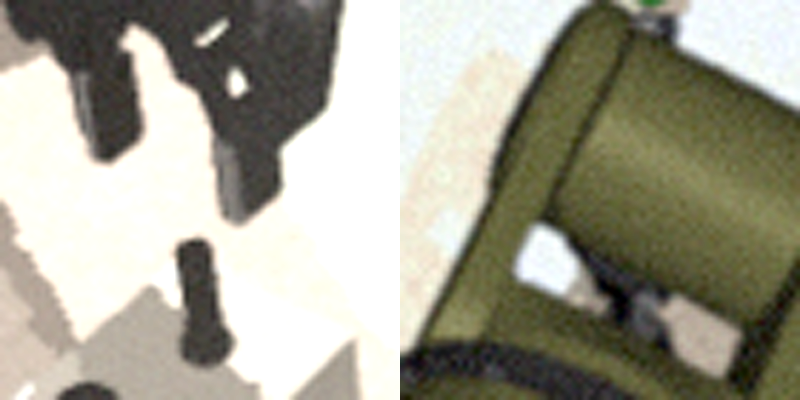

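The fingers straddle the pin in the scene view. The arm blocks the top view. I'll descend and close.

Call:
{"name": "play_rows", "arguments": {
  "commands": "0 0 0.8 0 0 0 0.6;0 0 0.8 0 0 0 0.6;0 0 0.6 0 0 0 0.6;0 0 0.4 0 0 0 0.6;0 0 0 0 0 0 0.6;0 0 0 0 0 0 0;0 0 0 0 0 0 0;0 0 0 0 0 0 0;0 0 0 0 0 0 0;0 0 0 0 0 0 0"
}}

```text
time_s: 6.65
position: [519.9, -220.3, 66.9]
orientation: [[0.001, 1.0, 0.001], [1.0, -0.001, -0.0], [-0.0, 0.001, -1.0]]
force: [-0.5, 0.8, 5.4]
gripper_width: 12.4
grasp_force: 58.4
```

Call:
{"name": "play_rows", "arguments": {
  "commands": "0 0 -0.4 0 0 0 0;0 0 -0.8 0 0 0 0;0 0 -1 0 0 0 0;0 0 -1 0 0 0 0;0 0 -1 0 0 0 0;0 0 -1 0 0 0 0;0 0 -1 0 0 0 0;0 0 -0.4 0 0 0 0;0 0 0 0 0 0 0"
}}

```text
time_s: 7.78
position: [519.6, -220.2, 231.5]
orientation: [[0.001, 1.0, 0.001], [1.0, -0.001, -0.0], [-0.0, 0.001, -1.0]]
force: [-0.3, 1.3, -1.4]
gripper_width: 12.5
grasp_force: 58.4
```

Call:
{"name": "play_rows", "arguments": {
  "commands": "1 0.1 0 0 0 0 0;1 0.1 0 0 0 0 0;1 0.1 0 0 0 0 0;1 0.1 0 0 0 0 0;1 0.1 0 0 0 0 0;1 0.1 0 0 0 0 0;1 0.1 0 0 0 0 0;1 0.1 0 0 0 0 0;1 0.1 0 0 0 0 0;1 0.1 0 0 0 0 0;1 0.1 0 0 0 0 0;0 0 0 0 0 0 0"
}}

```text
time_s: 9.28
position: [547.0, 55.9, 230.0]
orientation: [[-0.001, 1.0, -0.002], [1.0, 0.001, 0.0], [0.0, -0.002, -1.0]]
force: [0.3, -1.7, -0.5]
gripper_width: 12.3
grasp_force: 58.4
```

```bash
python3 - <<'E'
from h import *
im=[];p=bot.get_state();P=p['position'];print(P,p['gripper_width'],p['force'])
for n in('scene','top'):
    f=bot.grab_frame(n);u,v=proj(f,P-[0,0,30]).astype(int);print(n,u,v)
    v=np.clip(v,45,375);im.append(cv2.resize(f['image'][v-45:v+45,u-45:u+45],(400,400),interpolation=cv2.INTER_CUBIC))
cv2.imwrite('pics/held.png',cv2.convertScaleAbs(np.hstack(im),alpha=1.8))
E
```

```text
[546.95090631  55.91943104 230.03996797] 12.329731070240722 [ 0.28387445 -1.71436786 -0.50314265]
scene 298 113
top 202 230
```

View pics/held.png

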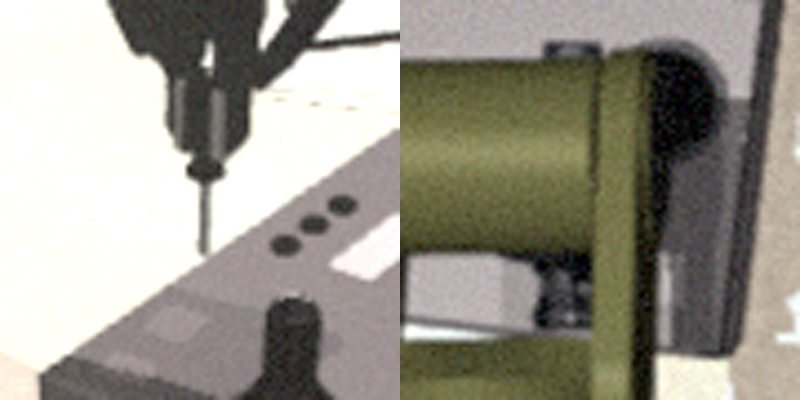

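The pin is held upright, with its stem tip near scene (298.7,124). The arm hides it from the top view, so I'll measure the stem's offset in the hand from the scene view.

```bash
cat > stem.py <<'E'
from h import *
def stem():
    P=bot.get_state()['position'];f=bot.grab_frame('scene');g=f['image'].astype(float).mean(2)
    for dz in(-52,-46,-40,-34,-28,-22):
        u,v=proj(f,P+[0,0,dz]);r=int(round(v));c=int(round(u));w=g[r,c-7:c+8];d=np.clip(np.median(w)-w-8,0,None)
        if d.sum()<5: print(dz,'none');continue
        uu=(d*np.arange(c-7,c+8)).sum()/d.sum();e,k=ray(f,uu,r);q=e+k*(P[0]-e[0])/k[0];print(dz,np.round([u-uu,d.sum(),*(q-P)],2))
    return f
E
python3 - <<'E'
from stem import *
f=stem()
t=bot.grab_frame('top')
E
```

```text
-52 [ -2.35 225.     0.    10.79 -58.37]
-46 [ 1.400e-01  1.590e+02  0.000e+00 -6.600e-01 -4.509e+01]
-40 [  0.18 157.67   0.    -0.79 -39.99]
-34 [ 1.0000e-01  1.8233e+02  0.0000e+00 -5.3000e-01 -3.2640e+01]
-28 [ 1.600e-01  1.800e+02  0.000e+00 -7.200e-01 -2.761e+01]
-22 [  0.26 175.67   0.    -1.11 -22.53]
```

```bash
python3 - <<'E'
from h import *
f=bot.grab_frame('top');im=cv2.imread('pics/top0.png').max(2)[216:240,161:185]
big=cv2.GaussianBlur(cv2.resize(im,None,fx=8,fy=8,interpolation=cv2.INTER_CUBIC),(0,0),3)
for th in(104,108,112):
    cs,_=cv2.findContours(cv2.inRange(big,th,255),cv2.RETR_EXTERNAL,cv2.CHAIN_APPROX_NONE)
    c=min((c for c in cs if cv2.contourArea(c)>1500),key=lambda c:np.hypot(*(np.array(cv2.fitEllipse(c)[0])-96)))
    e=cv2.fitEllipse(c);p=(np.array(e[0])+.5)/8-.5+[161,216];print(th,p,np.array(e[1])/8,onplane(f,*p,100))
E
```

```text
104 [173.01808929 227.32097054] [ 9.83853722 10.17875195] [558.20267077 140.82543499 100.        ]
108 [173.0191412  227.31886768] [9.47533417 9.84727192] [558.20773648 140.82313001 100.        ]
112 [173.0209589  227.31662369] [9.12591648 9.51538754] [558.21317109 140.81902247 100.        ]
```

Call:
{"name": "play_rows", "arguments": {
  "commands": "0.86 0.11 0 0 0 0 0;0.86 0.11 0 0 0 0 0;0.86 0.11 0 0 0 0 0;0.85 0.11 0 0 0 0 0;0 0 0.8 0 0 0 0;0 0 0.8 0 0 0 0;0 0 0.5 0 0 0 0;0 0 0 0 0 0 0;0 0 0 0 0 0 0"
}}

```text
time_s: 10.65
position: [558.7, 140.6, 179.6]
orientation: [[0.001, 1.0, 0.001], [1.0, -0.001, 0.0], [0.0, 0.001, -1.0]]
force: [-0.7, -0.1, -0.9]
gripper_width: 12.1
grasp_force: 58.5
```

```bash
python3 - <<'E'
from stem import *
s=bot.get_state();print(s['position'],s['force']);f=stem()
P=s['position'];u,v=proj(f,P-[0,0,40]).astype(int);a=cv2.resize(f['image'][v-40:v+40,u-40:u+40],(400,400),interpolation=cv2.INTER_CUBIC)
t=bot.grab_frame('top')['image'][188:268,133:213];a=np.hstack([a,cv2.resize(t,(400,400),interpolation=cv2.INTER_CUBIC)])
cv2.imwrite('pics/above.png',cv2.convertScaleAbs(a,alpha=1.8))
E
```

```text
[558.7493096  140.6422429  179.61148882] [-0.66283741 -0.14840784 -0.92373168]
-52 [  0.1   19.33   0.    -0.51 -52.07]
-46 [  2.45  69.33   0.   -13.09 -40.2 ]
-40 [  3.85 145.67  -0.   -20.35 -31.13]
-34 [ -2.49  45.     0.    13.46 -39.53]
-28 [ -3.26 128.33  -0.    17.76 -36.1 ]
-22 [ -1.62  52.67   0.     8.8  -26.33]
```

View pics/above.png

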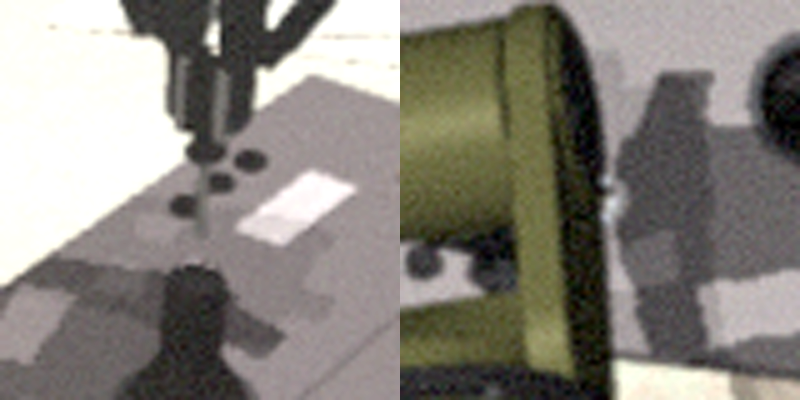

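The pin stands over the ring area, with its tip about 23 mm above the deck. In the top view the arm hides most of the ring, showing only its edge at about (174,229). I'll go in gently and check the force.

Call:
{"name": "play_rows", "arguments": {
  "commands": "0.03 -0.02 0.4 0 0 0 0;0 0 0.3 0 0 0 0;0 0 0.2 0 0 0 0;0 0 0.15 0 0 0 0;0 0 0.15 0 0 0 0;0 0 0 0 0 0 0"
}}

```text
time_s: 11.5
position: [557.8, 141.3, 148.5]
orientation: [[0.001, 1.0, -0.0], [1.0, -0.001, -0.0], [-0.0, -0.0, -1.0]]
force: [-0.3, 0.2, -0.8]
gripper_width: 12.6
grasp_force: 58.5
```

The tip is about 8 mm below the deck with no contact force, so it is in the hole.

Call:
{"name": "play_rows", "arguments": {
  "commands": "0 0 0.2 0 0 0 0;0 0 0.2 0 0 0 0;0 0 0.12 0 0 0 0;0 0 0 0 0 0 0;0 0 0 0 0 0 0"
}}

```text
time_s: 12.12
position: [557.9, 141.3, 135.9]
orientation: [[0.001, 1.0, 0.0], [1.0, -0.001, 0.0], [0.0, 0.0, -1.0]]
force: [0.1, -0.1, -0.9]
gripper_width: 12.2
grasp_force: 58.5
```

Call:
{"name": "play_rows", "arguments": {
  "commands": "0 0 0.1 0 0 0 0;0 0 0 0 0 0 0;0 0 0 0 0 0 0"
}}

```text
time_s: 12.5
position: [557.9, 141.3, 133.3]
orientation: [[0.001, 1.0, 0.0], [1.0, -0.001, 0.0], [0.0, 0.0, -1.0]]
force: [0.7, 0.5, 0.1]
gripper_width: 12.4
grasp_force: 58.5
```

Call:
{"name": "play_rows", "arguments": {
  "commands": "0 0 0.06 0 0 0 0;0 0 0 0 0 0 0;0 0 0 0 0 0 0"
}}

```text
time_s: 12.88
position: [558.0, 141.3, 131.9]
orientation: [[0.001, 1.0, 0.0], [1.0, -0.001, 0.0], [0.0, 0.0, -1.0]]
force: [0.5, 0.3, 1.7]
gripper_width: 12.4
grasp_force: 58.5
```

Call:
{"name": "play_rows", "arguments": {
  "commands": "0 0 0.06 0 0 0 0;0 0 0.06 0 0 0 0;0 0 0 0 0 0 0;0 0 0 0 0 0 0"
}}

```text
time_s: 13.38
position: [558.0, 141.3, 128.9]
orientation: [[0.001, 1.0, 0.0], [1.0, -0.001, 0.0], [0.0, 0.0, -1.0]]
force: [-0.1, -0.0, 1.5]
gripper_width: 12.7
grasp_force: 58.6
```

Call:
{"name": "play_rows", "arguments": {
  "commands": "0 0 0.04 0 0 0 0;0 0 0 0 0 0 0;0 0 0 0 0 0 0"
}}

```text
time_s: 13.75
position: [558.0, 141.3, 127.9]
orientation: [[0.001, 1.0, 0.0], [1.0, -0.001, 0.0], [0.0, 0.0, -1.0]]
force: [0.7, 0.5, 2.7]
gripper_width: 12.6
grasp_force: 58.7
```

Call:
{"name": "play_rows", "arguments": {
  "commands": "0 0 0.04 0 0 0 0;0 0 0 0 0 0 0;0 0 0 0 0 0 0"
}}

```text
time_s: 14.12
position: [557.9, 141.3, 126.8]
orientation: [[0.001, 1.0, 0.0], [1.0, -0.001, 0.0], [0.0, 0.0, -1.0]]
force: [-0.0, 0.3, 3.7]
gripper_width: 12.5
grasp_force: 58.9
```

Call:
{"name": "play_rows", "arguments": {
  "commands": "0 0 0.02 0 0 0 0;0 0 0 0 0 0 0;0 0 0 0 0 0 0"
}}

```text
time_s: 14.5
position: [558.0, 141.3, 126.7]
orientation: [[0.001, 1.0, 0.001], [1.0, -0.001, 0.0], [0.0, 0.001, -1.0]]
force: [-0.7, 0.5, 7.2]
gripper_width: 12.5
grasp_force: 59.5
```

Call:
{"name": "play_rows", "arguments": {
  "commands": "0 0 0.02 0 0 0 0;0 0 0 0 0 0 0;0 0 0 0 0 0 0"
}}

```text
time_s: 14.88
position: [558.1, 141.4, 126.5]
orientation: [[0.001, 1.0, 0.001], [1.0, -0.001, 0.0], [0.0, 0.001, -1.0]]
force: [-1.9, -0.4, 11.5]
gripper_width: 12.5
grasp_force: 59.9
```

The stop is firm: force rose steeply at TCP height 126.7, 5.3 mm past first contact. I'll ease off a little to stay gentle, then check the scene.

Call:
{"name": "play_rows", "arguments": {
  "commands": "0 0 -0.012 0 0 0 0;0 0 0 0 0 0 0;0 0 0 0 0 0 0;0 0 0 0 0 0 0"
}}

```text
time_s: 15.38
position: [558.1, 141.3, 126.6]
orientation: [[0.001, 1.0, 0.001], [1.0, -0.001, 0.0], [0.0, 0.001, -1.0]]
force: [-1.1, -0.2, 7.5]
gripper_width: 12.3
grasp_force: 59.8
```

```bash
python3 - <<'E'
from h import *
f=bot.grab_frame('scene');cv2.imwrite('pics/end.png',cv2.convertScaleAbs(f['image'],alpha=1.4));print(bot.get_state()['force'])
E
```

```text
[-0.49483207 -0.68954241  8.52975356]
```

View pics/end.png

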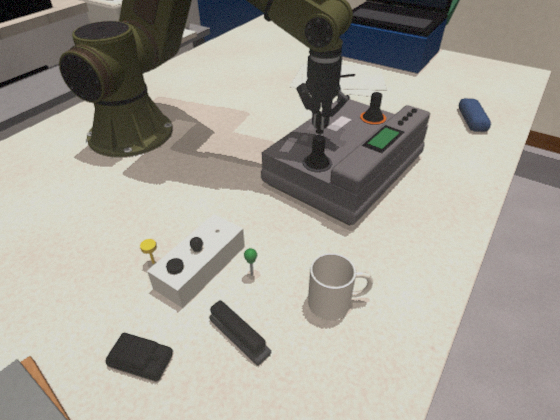

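The pin's pocket at (217,231) is empty and the spare ball (196,243) and cap (175,266) are still in the tray. The mouse, mug, stapler and look-alikes have not moved. The pin holds the button down with about 8 N.

```bash
python3 -c "
from workcell import bot
print(bot.sign_off())"
```

```text
the job is handed in; nothing more can be done
None
```

The job is handed in: the reset pin is still gripped, upright through the console hole, holding the button against its stop with about 8 N, and the spares and bystanders are where they started.

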